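# Seat the slicing disc on its drive pin

## Robot

A 7-joint arm with a two-finger parallel gripper is mounted at the origin on the work surface; the furniture and walls round the work are solid. World frame = base frame: x ahead of the robot, y to its left, z up, the work surface at z = 0. Lengths are in m, angles in rad, forces in N, time in s.
With the tool pointing down it reaches from about 0.425 to 0.925 m from the base axis. Payload 6.8 kg.
Tool frame: the origin (TCP) lies midway between the tips of the shut fingers; the grasp point (between the pads) lies 19 mm behind it; z points along the fingers, y is the line along which they close (so a half turn about z gives the same grasp; the last joint's range is limited). The gripper opens to 85 mm and grips with 20 to 120 N. Pads are 22 mm wide; open, the fingers measure 114 mm over their backs; the gripper's body (76 mm by 85 mm) begins 54 mm behind the grasp point. The pads swing forward as they close: fully open they stand 13 mm farther back than shut.
Start: joints at [-1.228, 0.477, 0.022, 1.555, -0.011, 1.109, -0.083], TCP at [0.294, 0.608, 0.231] pointing down, gripper open.
Joint ranges: [-2.96, 2.96], [-0.34, 2.1], [-1.41, 1.46], [0.24, 2.44], [-1.37, 4.51], [0.17, 1.92], [-2.96, 2.96]. Speed limits (rad/s): [2.39, 2.39, 3.14, 3.14, 3.14, 3.14, 3.14].

## Interface

Orientations are given as a rotation vector (axis times angle).
In Python, from bench import r gives the robot as it stands. The module is installed in compiled form; this text tells all that it offers.
- The arm moves only by the tool apply_moves, never from a script. Its argument "rows" is a list of rows, each a list of 6 numbers: the shift along the tool's x, y, z scaled (see below), then the turn, a rotation vector about the tool's x, y, z scaled (see below). A call has 1 to 5 rows; each row is the pose to reach, as a shift and turn from the pose commanded when the call began, along the tool's axes at that moment; what a row does not reach only later rows make up. The controller multiplies each number of a shift by 0.25 m and each number of a turn by 90 degrees. A row lasts 1/8 s, in which the tool goes at most 62.5 mm and 10.7 degrees, less where a joint would pass 70% of its speed; a pose out of reach is approached as far as the arm can. A call with a number of a shift or a turn outside -1 to 1 is refused whole. A call with a gripper value outside its range is refused whole. "claw" is the opening, from 0 (shut) to 1 (fully open), set as the call begins (left out, the last holds). The fingers move at their own pace and stop on an object; "newtons" is the grip in N (left out, the last holds). Time passes only in rows, so rows that repeat a pose let the fingers close. It gives the time, the measured TCP pose, the force, the opening and the grip force at its end, in the units of the state.
- r.get_obs(): the state, without advancing time (a new reading comes with each control period).
- r.grab_frame(name): name is "scene" or "top"; returns a dict with "pixels" (420x560x3 uint8, red, green, blue), "intrinsics" (3x3 intrinsics, pixels), "dist" ([k1, k2, p1, p2, k3] as OpenCV has them; the pictures are not rectified), "eye" and "attitude" of the camera in the world. Camera axes: x right, y up, looking along -z (the intrinsics and any distortion apply to the point x, -y, -z); pixel columns grow to the right and rows downward; lengths in m; the calibration is good to about 2 mm. A picture is of the moment at which its call begins. There is no depth.
- r.hand_in(): hands the job in; it is judged then, once.
Trained networks look in a picture, given as the dict that the camera call returned (one of the last four; its "shot" number tells which), for a name from the list of things; names that differ only in an ending like _2 or _b are one class to them, and where a whole thing is asked for, a point or a joint stands for the part that bears it (a point fixed in the world has none). Each returns a list of dicts, best first, with "conf" (0 to 1); they miss things now and then, are a little off and sometimes report something else, mostly with a low value. They report only what shows in the picture. A call takes as long as a camera call. They do not tell look-alikes from the thing itself.
- r.search_frame(picture, thing): "rect" ([left, top, width, height] in pixels, round what is visible of it).
- r.outline_of(picture, thing): "pixels" (420x560 bool, what is visible of it) and "rect" ([left, top, width, height] in pixels, round what is visible of it).
- r.landmark_of(picture, thing): "point" ([column, row] in pixels: a listed point, or the origin of a listed thing).
The state is a dict: "clock": time; "joints": joint angles; "qvel": joint speeds; "tau": joint torques, N m; "tcp_pos": TCP position; "orientation": TCP orientation; "contact_force": force on the tool from outside, world axes, zero at the start; "moment": the same for the moment, N m; "grip_width": finger opening in m; "gripper_force": force on a finger pad.
Only numpy, scipy, OpenCV 4.12 (cv2) and the standard library are available. Lean on these libraries where they do the work, as an engineer would, in place of code of your own. Each camera call takes 0.05 s, during which the arm holds its last target. There are 200 camera calls.

## Task

The steel slicing disc sits too high because the notch in its rim is not over the drive pin on the slicer's housing. Push the disc round with a fingertip (by one of its two finger lugs, say), without picking it up, until the notch lies over the pin, then press the hub down until the disc is fully home with the pin in the notch. Do not use brute force on the disc, and leave the jars and the pepper mill round about undisturbed.

Things in the scene. Friction and masses are not known exactly. Their poses are not given: they have to be found in the camera images.
- pin (a point): Drive pin: short steel radial bar on the top face of the round black slicer housing (194 mm across, 60 mm high, fixed), at its rim. 12 mm wide, 32 mm long (62 to 94 mm from the disc's axis), rounded top 79 mm above the worktop. The point is on its top, 74 mm from the axis. Its outer 19 mm show beyond the disc's rim; its direction from the axis varies.
- notch (a point): The only notch in the rim of the steel disc (150 mm across, 5 mm thick): square, open outward, right through, 20 mm wide, from 60 mm radius out to the rim. The point lies on its centre line 74 mm from the disc's axis, level with the disc's top face; x points outward from the axis, z up.
- hub_top (a point): Top centre of the disc's black hub, on its vertical axis; press here. A blunt cone 38 mm across at its foot, about 26 mm across on top, 26 mm high above the disc's top face. As found, the disc's top face is 85 mm and the hub's top 111 mm above the worktop; seated, both are 14 mm lower.
- lug_left (a point): Top centre of one black finger lug on the disc: an upright block 20 mm high above the disc's top face, 8 mm thick in the direction of turning and 24 mm long along the radius (38 to 62 mm from the axis), its centre 50 mm from the axis. It lies 90 degrees counter-clockwise (seen from above) from the notch.
- lug_right (a point): Top centre of the other finger lug, alike, 90 degrees clockwise (seen from above) from the notch.
- disc (a joint): Turn of the disc about its vertical axis, rad, counter-clockwise positive seen from above; the notch is over the pin at 0 and at any whole turn. It turns without end either way, with a drag of about 0.05 N m (some 1 N at a lug), and stays where it is left.
- disc_height (a joint): Height of the disc on its spindle, m: 0 as found, -0.014 seated. A stiff fit holds it where it is left: about 4 N slides it down; it could also be pulled up (positive). Off the notch the pin stops it after 1 mm (it gives about 1 mm more per 5 N beyond that and springs back); 4 mm of play each side and the pin's round top let it in when within about 4 degrees.
- honey (a point): Honey jar, glass with a grey lid, 66x72 mm, 102 mm high, loose; not part of the job. The point is its centre, half-way up.
- pepper (a point): Pepper mill, 44 mm across, 90 mm high, loose; not part of the job. The point is its centre, half-way up.
- spice (a point): Spice jar with a dark cap, 44 mm across, 96 mm high, loose; not part of the job. The point is its centre, half-way up.
Not all that is in view belongs to the job. Leave any yellow look-alike of the part that bears pin alone.

How it is judged:
At the end, for the whole second after the job is handed in: The disc is down by at least 12 of its 14 mm, the notch's centre line within 7 mm of the pin, and it is at rest (value of joint disc_height between -0.016 and -0.012 m and horizontal distance between notch and pin below 0.007 m and velocity of joint disc between -0.05 and 0.05 rad/s); the robot touches nothing.
It fails at once if the disc was lifted more than 5 mm above where it sat (value of joint disc_height above 0.005 m).
It fails at once if the disc was forced: more than 40 N of contact from the robot (contact force between any of the fingers, the arm and disc above 40 N).
It fails at once if a jar or mill beside the work was moved more than 25 mm, lifted or tipped ((distance of honey from where it was at the start of the episode above 0.025 m or angle between honey's own z axis and vertical above 0.3 rad) or (distance of pepper from where it was at the start of the episode above 0.025 m or angle between pepper's own z axis and vertical above 0.3 rad) or (distance of spice from where it was at the start of the episode above 0.025 m or angle between spice's own z axis and vertical above 0.3 rad)).
It also fails if it takes over 48 s, if anything falls off the work surface, if the arm or the gripper's body presses on something with over 40 N, if the wrist force passes 120 N, or if a joint passes its speed limit or range.

## Working session

There is one attempt and no reset: what is moved stays moved. The work goes in short steps, Python scripts to look and compute and a tool call to move; the robot and the scene stay as the last step left them, time stands still between calls to the robot, and variables do not carry over. Pictures are saved under pics/ and viewed, at most 10 in all, crops included, and the job is handed in when it is done.

Besides the shell and the picture viewer there is one more tool, called as a command line: name --pt "numbers of a row" for each row, then --argument value for the rest. apply_moves: Moves the arm, as the interface text tells. Its arguments: {"type":"object","properties":{"rows":{"type":"array","items":{"type":"array","items":{"type":"number"}}},"claw":{"type":"number"},"newtons":{"type":"number"}},"required":["rows"]}

```bash
mkdir -p pics; cat > h.py <<'E'
import numpy as np, cv2
from scipy.spatial.transform import Rotation as R
from bench import r
def att(f):
    a=np.array(f["attitude"],float)
    return a if a.shape==(3,3) else R.from_rotvec(a).as_matrix() if a.size==3 else R.from_quat(a).as_matrix()
def onz(f,p,z):
    u=cv2.undistortPoints(np.array([[p]],float),np.array(f["intrinsics"]),np.array(f["dist"]))[0,0]
    d=att(f)@np.array([u[0],-u[1],-1.]); e=np.array(f["eye"]); return e+d*(z-e[2])/d[2]
def proj(f,P):
    c=att(f).T@(np.array(P)-f["eye"]); c=np.array([c[0],-c[1],-c[2]])
    return cv2.projectPoints(c.reshape(1,1,3),np.zeros(3),np.zeros(3),np.array(f["intrinsics"]),np.array(f["dist"]))[0].ravel()
Z=dict(pin=.079,notch=.085,hub_top=.111,lug_left=.105,lug_right=.105,honey=.051,pepper=.045,spice=.048)
E
cat > a.py <<'E'
from h import *
print(r.get_obs())
for n in ("top","scene"):
    f=r.grab_frame(n); cv2.imwrite(f"pics/{n}0.png",f["pixels"][:,:,::-1]); print(n,f["eye"],f["attitude"])
    for t in Z:
        for q in r.landmark_of(f,t)[:3]: print(t,round(q["conf"],2),np.round(q["point"],1),onz(f,q["point"],Z[t]).round(4))
E
python3 a.py
```

```text
{'clock': 0.0, 'joints': array([-1.22812279,  0.47778444,  0.02235848,  1.55645326, -0.01148567,
        1.10928562, -0.08309172]), 'qvel': array([-3.53693549e-04,  8.93794065e-06, -5.58763943e-04,  5.55699294e-04,
        1.26704789e-03, -7.42222129e-04, -1.40108568e-03]), 'tau': array([-4.83026051e-04, -5.96453047e+01,  1.60757292e+00, -2.81190580e+01,
        1.23606206e-02,  9.24974534e-03,  2.61049968e-05]), 'tcp_pos': array([0.29384331, 0.60703247, 0.23033582]), 'orientation': array([-7.02007465e-01, -3.06189634e+00,  2.80322754e-03]), 'contact_force': array([-0.10444053,  0.25046883,  0.03402444]), 'moment': array([ 0.05497538, -0.01785814, -0.04354163]), 'gripper_force': 0.0, 'grip_width': 0.0854102168441481}
top [0.24259883 0.00936881 1.34643162] [ 0.1135515  -0.15076908 -1.5446278 ]
pin 0.84 [258.  173.8] [0.5447 0.0376 0.079 ]
pin 0.45 [282.2 160.2] [ 0.5808 -0.0212  0.079 ]
notch 0.69 [310.3 179.3] [ 0.5328 -0.0908  0.085 ]
hub_top 0.74 [392.9 209. ] [ 0.4594 -0.2876  0.111 ]
hub_top 0.65 [282.7 164.2] [ 0.5624 -0.0219  0.111 ]
lug_left 0.88 [291.8 146.1] [ 0.6099 -0.0433
[... 364 characters left out ...]
7.8] [0.5383 0.0362 0.079 ]
notch 0.73 [337.4 240.2] [ 0.5344 -0.0904  0.085 ]
notch 0.45 [373.6 318.1] [ 0.4428 -0.3365  0.085 ]
notch 0.3 [333.6 212.5] [0.5982 0.0181 0.085 ]
hub_top 0.92 [334.8 214.8] [ 0.568  -0.0296  0.111 ]
hub_top 0.69 [271.8 301. ] [ 0.2935 -0.2286  0.111 ]
hub_top 0.67 [353.7 213.8] [ 0.6086 -0.0487  0.111 ]
lug_left 0.93 [355.5 213.6] [ 0.6193 -0.0419  0.105 ]
lug_left 0.9 [254.3 324.3] [ 0.2415 -0.2613  0.105 ]
lug_right 0.88 [276.  287.4] [ 0.3225 -0.1911  0.105 ]
lug_right 0.72 [313.5 214.5] [0.5318 0.0063 0.105 ]
honey 0.75 [272.1 183.8] [0.5754 0.2992 0.051 ]
pepper 0.64 [371.2 320.8] [ 0.4646 -0.3062  0.045 ]
spice 0.75 [437.2 283.2] [ 0.652  -0.2877  0.048 ]
```

```bash
python3 - <<'E'
import cv2,numpy as np
a=cv2.imread("pics/top0.png")[110:290,200:440]; b=cv2.imread("pics/scene0.png")[150:350,200:470]
cv2.imwrite("pics/c1.png",cv2.resize(a,(800,600),interpolation=3)); cv2.imwrite("pics/c2.png",cv2.resize(b,(800,593),interpolation=3))
E
```

```text
(no output)
```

View pics/c1.png

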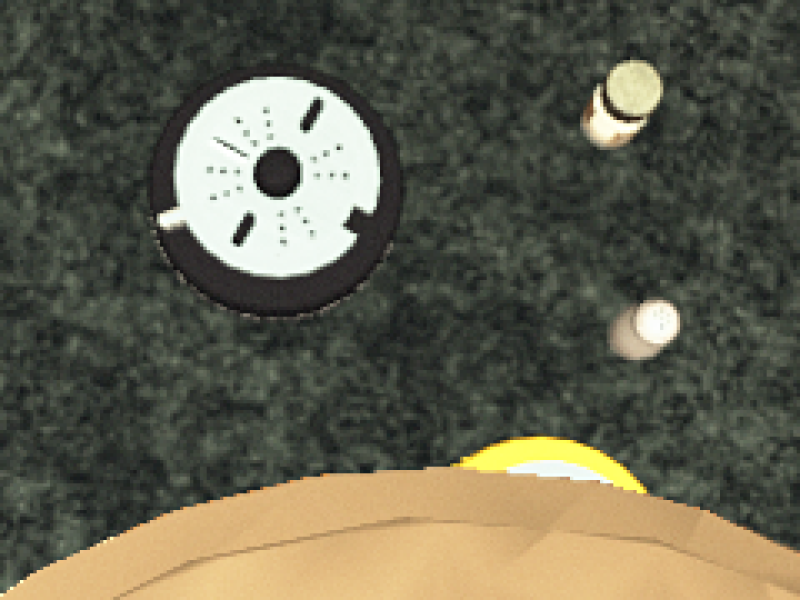

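View pics/c2.png

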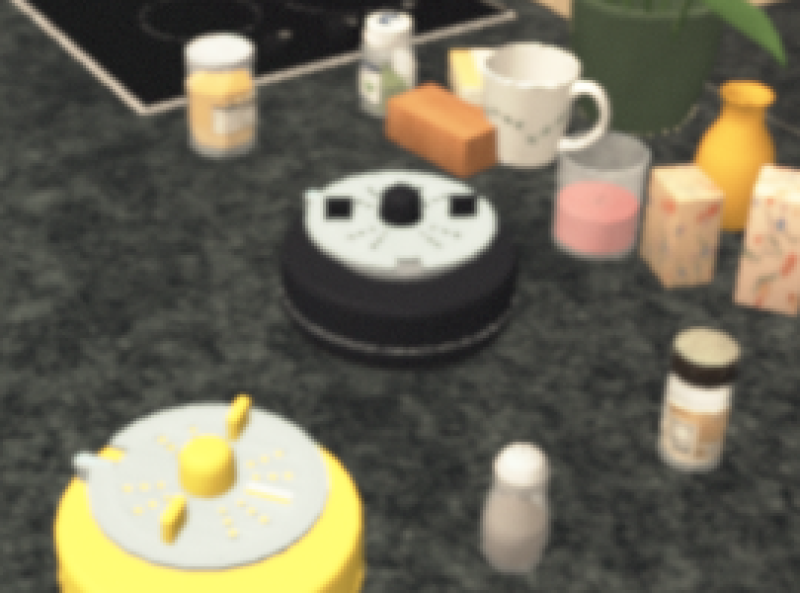

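The crops show two slicers. The black-housing one has its hub at top-view (283,162), pin at about (251,175), notch at about (307,176) and lugs at (294,144) and (273,179). The yellow one, at scene (270,300), is the look-alike. The black one fits the description, and the crop confirms it. Next I refine the geometry.

```bash
cat > m.py <<'E'
from h import *
def measure(zt=.085,C=None):
    f=r.grab_frame("top"); g=f["pixels"].astype(int); m=(g.min(2)>110).astype(np.uint8)
    # top-down rectified map at height z: 0.5 mm/px
    def rect(z,c,s=.0005,n=440):
        P=[[c[0]-x*s,c[1]-y*s,z] for x in range(-n//2,n//2) for y in range(-n//2,n//2)]
        c3=(np.array(P)-f["eye"])@att(f); c3=c3*[1,-1,-1]
        uv=cv2.projectPoints(c3.reshape(-1,1,3),np.zeros(3),np.zeros(3),np.array(f["intrinsics"]),np.array(f["dist"]))[0].reshape(n,n,2).astype(np.float32)
        return cv2.remap(f["pixels"],uv,None,cv2.INTER_CUBIC)
    return f,rect
if __name__=="__main__":
    f,rect=measure(); c0=np.array([.565,-.024])
    im=rect(.085,c0); cv2.imwrite("pics/r.png",im[:,:,::-1])
    m=(im.min(2)>120).astype(np.uint8); m=cv2.morphologyEx(m,cv2.MORPH_OPEN,np.ones((25,25)))
    k=max(cv2.findContours(m,0,1)[0],key=cv2.contourArea); h=cv2.convexHull(k)
    (u,v),ax,_=cv2.fitEllipse(h); print("disc c",c0+[-(v-220)*.0005,-(u-220)*.0005],"diam mm",np.array(ax)*.5)
    cc=c0+[-(v-220)*.0005,-(u-220)*.0005]
    # angular profiles
    def prof(z,rad): 
        im=rect(z,cc).min(2).astype(np.float32); a=np.radians(np.arange(0,360,1))
        return np.mean([cv2.remap(im,(220-q*np.sin(a)/.0005).astype(np.float32),(220-q*np.cos(a)/.0005).astype(np.float32),1).ravel() for q in rad],0)
    def cen(w,i0):
        i=(i0+np.arange(-14,15)); ww=np.clip(w[i%360],0,None); return (ww*i).sum()/ww.sum()
    d=prof(.085,[.065,.068,.071]); w=np.median(d)-d; w[w<40]=0; print("notch",cen(w,int(w.argmax())))
    p=prof(.077,[.083,.086,.089]); w=p-np.median(p); w[w<30]=0; print("pin",cen(w,int(w.argmax())),"raw",np.flatnonzero(w))
    for z in(.105,.095):
        l=prof(z,[.042,.046,.05,.054,.058]); w=np.median(l)-l; w[w<60]=0; i=int(w.argmax()); print("lugs",cen(w,i),cen(w,i+180))
    o=r.get_obs(); M=R.from_rotvec(o["orientation"]).as_matrix(); print("tool",M.round(3),o["tcp_pos"],o["joints"])
    for t,z in(("hub",.111),): print(proj(f,[*cc,z]))
E
python3 m.py
```

```text
disc c [ 0.57378183 -0.02207314] diam mm [152.51251221 153.85346985]
notch 241.37443579423714
pin 112.77652894211381 raw [108 109 110 111 112 113 114 115 116 117 118]
lugs 152.57247533523068 329.7350073347628
lugs 330.7485498398807 511.4743370223156
tool [[-0.9    0.436  0.   ]
 [ 0.436  0.9    0.   ]
 [ 0.     0.    -1.   ]] [0.29409356 0.60756833 0.23130209] [-1.22808708  0.47699343  0.02239873  1.55542412 -0.01148477  1.10930106
 -0.08312563]
[282.88133852 159.60529235]
```

View pics/r.png

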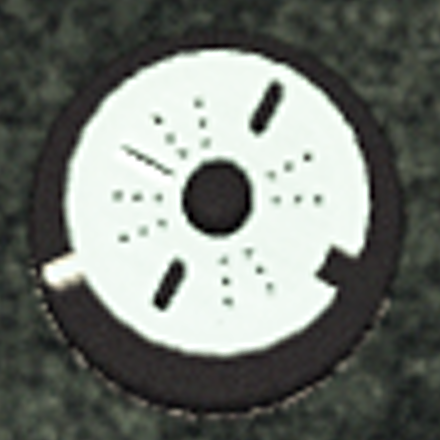

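Disc centre is about (0.574,-0.022) and the diameter comes out at 153 mm against 150 mm stated. The lugs are square to the notch, which is consistent. The disc needs about 129° clockwise. I'll straddle the hub with the open fingers and push both lugs by turning the wrist.

apply_moves --pt "-0.14 -0.12 0 0 0 0" --pt "-0.28 -0.24 0 0 0 0" --pt "-0.42 -0.36 0 0 0 0" --pt "-0.56 -0.48 0 0 0 0" --pt "-0.7 -0.59 0 0 0 0" --claw 1

```text
clock: 1.58
tcp_pos: [0.3879, 0.3971, 0.2315]
orientation: [0.702, 3.062, 0.001]
contact_force: [0.5, 1.1, 0.5]
grip_width: 0.0852
gripper_force: 0.0
```

apply_moves --pt "-0.14 -0.12 0 0 0 0" --pt "-0.28 -0.24 0 0 0 0" --pt "-0.42 -0.36 0 0 0 0" --pt "-0.56 -0.48 0 0 0 0" --pt "-0.7 -0.59 0 0 0 0"

```text
clock: 2.2
tcp_pos: [0.4811, 0.1881, 0.2316]
orientation: [0.702, 3.062, 0.001]
contact_force: [0.6, 0.3, -0.3]
grip_width: 0.0855
gripper_force: 0.0
```

apply_moves --pt "-0.14 -0.12 0 0 0 0" --pt "-0.28 -0.24 0 0 0 0" --pt "-0.42 -0.36 0 0 0 0" --pt "-0.56 -0.48 0 0 0 0" --pt "-0.706 -0.598 0 0 0 0"

```text
clock: 2.82
tcp_pos: [0.5748, -0.0232, 0.2316]
orientation: [0.702, 3.062, 0.001]
contact_force: [0.1, 0.4, 0.4]
grip_width: 0.0851
gripper_force: 0.0
```

```bash
cat > s.py <<'E'
from h import *
o=r.get_obs(); M=R.from_rotvec(o["orientation"]).as_matrix()
print(o["clock"],o["tcp_pos"].round(4),"yaw_y",np.degrees(np.arctan2(M[1,1],M[0,1])).round(1),"zdir",M[:,2].round(3),o["joints"].round(3),"F",o["contact_force"].round(1),"M",o["moment"].round(2))
E
python3 s.py
```

```text
2.825 [ 0.5748 -0.0232  0.2316] yaw_y 64.2 zdir [ 0.001  0.    -1.   ] [-0.326  0.32   0.323  1.817 -0.117  1.023  1.163] F [0.1 0.4 0.4] M [ 0.06 -0.05 -0.07]
```

apply_moves --pt "0 0 0.15 0 0 0" --pt "0 0 0.3 0 0 0" --pt "0 0 0.45 0 0 0" --pt "0 0 0.54 0 0 0" --pt "0 0 0.56 0 0 0"

```text
clock: 3.45
tcp_pos: [0.5733, -0.0219, 0.09]
orientation: [-0.701, -3.06, 0.001]
contact_force: [-0.0, -0.4, 0.2]
grip_width: 0.0851
gripper_force: 0.0
```

apply_moves --pt "0 0 0.02 0 0 0" --pt "0 0 0.04 0 0 0" --pt "0 0 0.04 0 0 0.1" --pt "0 0 0.04 0 0 0.2" --pt "0 0 0.04 0 0 0.3"

```text
clock: 4.08
tcp_pos: [0.5749, -0.0218, 0.082]
orientation: [1.404, 2.809, 0.002]
contact_force: [1.2, 0.2, 0.5]
grip_width: 0.0854
gripper_force: 0.0
```

```bash
python3 s.py; python3 - <<'E'
from h import *
f=r.grab_frame("scene"); c=f["pixels"][150:300,250:450,::-1]; cv2.imwrite("pics/d1.png",cv2.resize(c,(800,600),interpolation=3))
E
```

```text
4.075 [ 0.5749 -0.0218  0.082 ] yaw_y 36.9 zdir [ 0.001  0.    -1.   ] [-0.371  0.527  0.393  1.941 -0.294  0.728  0.84 ] F [1.2 0.2 0.5] M [ 0.02 -0.    0.04]
```

View pics/d1.png

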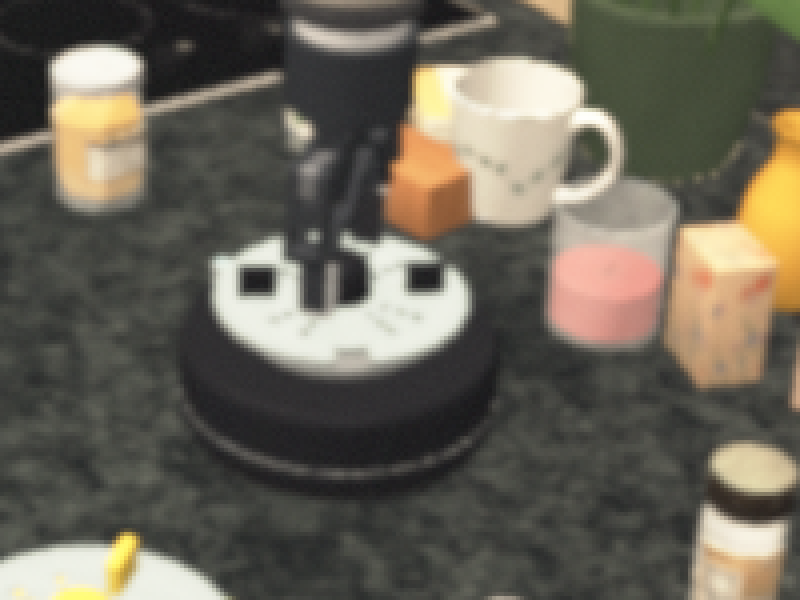

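The fingers straddle the hub just above the disc, with the lugs at crop (258,282) and (425,278) still to be met. Turning clockwise.

apply_moves --pt "0 0 0 0 0 0.1" --pt "0 0 0 0 0 0.2" --pt "0 0 0 0 0 0.3" --pt "0 0 0 0 0 0.38" --pt "0 0 0 0 0 0.42"

```text
clock: 4.75
tcp_pos: [0.5747, -0.0217, 0.0818]
orientation: [2.233, 2.209, 0.001]
contact_force: [0.4, -0.3, -0.2]
grip_width: 0.0852
gripper_force: 0.0
```

apply_moves --pt "0 0 0 0 0 0.03" --pt "0 0 0 0 0 0.06" --pt "0 0 0 0 0 0.09" --pt "0 0 0 0 0 0.12" --pt "0 0 0 0 0 0.15"

```text
clock: 5.38
tcp_pos: [0.5746, -0.0222, 0.0817]
orientation: [2.478, 1.931, 0.001]
contact_force: [0.3, -0.7, -0.8]
grip_width: 0.0853
gripper_force: 0.6
```

apply_moves --pt "0 0 0 0 0 0.04" --pt "0 0 0 0 0 0.08" --pt "0 0 0 0 0 0.12" --pt "0 0 0 0 0 0.16" --pt "0 0 0 0 0 0.2"

```text
clock: 6.0
tcp_pos: [0.5745, -0.0221, 0.0816]
orientation: [2.75, 1.518, 0.001]
contact_force: [-0.6, -1.3, -0.2]
grip_width: 0.0855
gripper_force: 0.6
```

```bash
python3 s.py
```

```text
6.0 [ 0.5745 -0.0221  0.0816] yaw_y -32.2 zdir [ 0. -0. -1.] [-0.596  0.608  0.712  1.956 -0.557  0.782 -0.125] F [-0.6 -1.3 -0.2] M [-0.33  0.03  0.04]
```

apply_moves --pt "0 0 0 0 0 0.05" --pt "0 0 0 0 0 0.1" --pt "0 0 0 0 0 0.15" --pt "0 0 0 0 0 0.2" --pt "0 0 0 0 0 0.25"

```text
clock: 6.62
tcp_pos: [0.5742, -0.022, 0.0814]
orientation: [-2.994, -0.952, 0.0]
contact_force: [-0.6, -1.4, 0.3]
grip_width: 0.0854
gripper_force: 0.6
```

apply_moves --pt "0 0 0 0 0 0.05" --pt "0 0 0 0 0 0.1" --pt "0 0 0 0 0 0.15" --pt "0 0 0 0 0 0.2" --pt "0 0 0 0 0 0.25"

```text
clock: 7.25
tcp_pos: [0.574, -0.0218, 0.0813]
orientation: [-3.122, -0.35, 0.001]
contact_force: [-1.4, -0.9, 0.2]
grip_width: 0.0855
gripper_force: 0.6
```

apply_moves --pt "0 0 0 0 0 0.05" --pt "0 0 0 0 0 0.1" --pt "0 0 0 0 0 0.15" --pt "0 0 0 0 0 0.2" --pt "0 0 0 0 0 0.25"

```text
clock: 7.88
tcp_pos: [0.5743, -0.0216, 0.0813]
orientation: [-3.13, 0.266, 0.0]
contact_force: [-1.1, 0.5, -0.9]
grip_width: 0.0853
gripper_force: 0.6
```

apply_moves --pt "0 0 0 0 0 0.05" --pt "0 0 0 0 0 0.1" --pt "0 0 0 0 0 0.15" --pt "0 0 0 0 0 0.2" --pt "0 0 0 0 0 0.25"

```text
clock: 8.5
tcp_pos: [0.5747, -0.0219, 0.0814]
orientation: [-3.018, 0.872, -0.001]
contact_force: [0.1, -2.3, -0.9]
grip_width: 0.0853
gripper_force: 0.7
```

```bash
python3 s.py; python3 - <<'E'
from m import *
f,rect=measure(); im=rect(.085,[.574,-.022]); a=cv2.resize(im[:,:,::-1],(560,560))
f2=r.grab_frame("scene"); cv2.imwrite("pics/e1.png",a); cv2.imwrite("pics/e2.png",cv2.resize(f2["pixels"][180:285,260:400,::-1],(800,600),interpolation=3))
E
```

```text
8.5 [ 0.5747 -0.0219  0.0814] yaw_y -122.2 zdir [ 0.001 -0.    -1.   ] [-0.811  0.812  1.091  1.967 -0.906  0.958 -1.389] F [ 0.1 -2.3 -0.9] M [-0.3  -0.08  0.01]
```

View pics/e1.png

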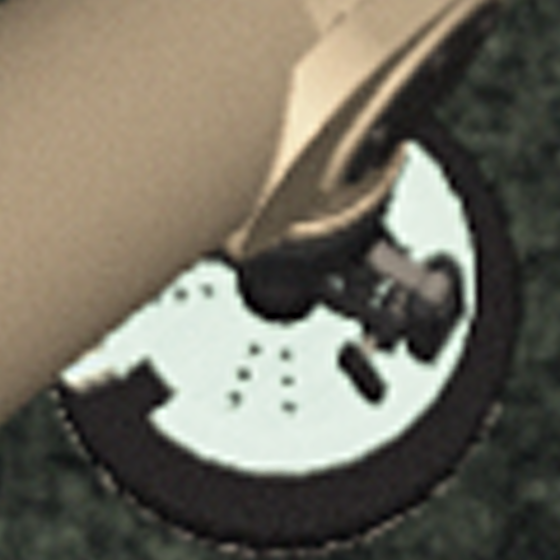

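Seen from above (rectified), the notch is at (150,387) and the pin at (95,370), about 15° short. Measuring it numerically.

```bash
cat > n.py <<'E'
from m import *
import sys
C=np.array([.5738,-.0221])
def prof(rect,z,rad,a):
    im=rect(z,C).min(2).astype(np.float32); a=np.radians(a)
    return np.mean([cv2.remap(im,(220-q*np.sin(a)/.0005).astype(np.float32),(220-q*np.cos(a)/.0005).astype(np.float32),1).ravel() for q in rad],0)
def edges(p,a,lv):
    s=np.flatnonzero(np.diff((p>lv).astype(int))); return [float(round(np.interp(lv,*zip(*sorted([(p[i],a[i]),(p[i+1],a[i+1])]))),1)) for i in s]
f,rect=measure(); a=np.arange(80.,160,1)
zd=float(sys.argv[1]) if len(sys.argv)>1 else .085
n=prof(rect,zd,[.065,.068,.071],a); p=prof(rect,.077,[.082,.085,.088],a)
print("notch edges",edges(n,a,130),"pin edges",edges(p,a,100)); print(p[::2].astype(int)); print(n[::2].astype(int))
E
python3 n.py
```

```text
notch edges [106.0, 119.8, 135.7] pin edges [96.1, 109.5, 117.6]
[116 115 114 113 109 110 106 102 100  95  94  89  87  76  67 125 231 233
 160  83  39  32  39  37  37  36  37  39  37  37  36  36  37  39  36  38
  35  36  35  37]
[107 105 105 103 101  99  99  94  88  87  82  69  60 129 211 230 225 225
 229 219 121  38  29  35  36  34  28  37 151 229 231 226 225 228 228 227
 226 228 226 228]
```

apply_moves --pt "0 0 0 0 0 0.04" --pt "0 0 0 0 0 0.08" --pt "0 0 0 0 0 0.12" --pt "0 0 0 0 0 0.15" --pt "0 0 0 0 0 0.16"

```text
clock: 9.28
tcp_pos: [0.5747, -0.0218, 0.0814]
orientation: [-2.887, 1.239, -0.001]
contact_force: [0.9, -1.5, -0.6]
grip_width: 0.0855
gripper_force: 0.6
```

```bash
python3 s.py; python3 n.py
```

```text
9.275 [ 0.5747 -0.0218  0.0814] yaw_y -136.4 zdir [ 0.001  0.    -1.   ] [-0.833  0.853  1.142  1.968 -0.955  0.996 -1.597] F [ 0.9 -1.5 -0.6] M [-0.19 -0.22  0.03]
notch edges [101.7, 104.9, 109.9, 118.3, 120.9] pin edges [93.6, 108.3, 117.6]
[118 115 112 111 108 106 103  99  98  94  88  81  73  42  80 208 228 230
 159  84  35  34  38  34  33  37  35  35  34  37  36  39  35  37  36  38
  35  37  36  39]
[105 105 102 100  95  95  94  90  82  73  80 140 158  76  31 139 208 217
 213 143  93 183 231 229 225 225 227 228 225 225 226 227 225 226 225 226
 226 225 224 226]
```

Notch is centred at 112.9° and the pin at about 113°. Now back off the lugs, rise, shut the fingers and look again.

apply_moves --pt "0 0 0 0 0 -0.05" --pt "0 0 0 0 0 -0.1" --pt "0 0 -0.1 0 0 -0.1" --pt "0 0 -0.25 0 0 -0.1" --pt "0 0 -0.35 0 0 -0.1"

```text
clock: 9.95
tcp_pos: [0.5745, -0.0219, 0.1703]
orientation: [-2.975, 1.008, -0.001]
contact_force: [0.5, -0.6, -0.6]
grip_width: 0.0852
gripper_force: 0.0
```

apply_moves --pt "0 0 0 0 0 -0.11" --pt "0 0 0 0 0 -0.22" --pt "0 0 0 0 0 -0.33" --pt "0 0 0 0 0 -0.44" --pt "0 0 0 0 0 -0.55" --claw 0 --newtons 20

```text
clock: 10.58
tcp_pos: [0.5741, -0.0217, 0.1689]
orientation: [-3.123, -0.339, 0.0]
contact_force: [-0.2, 0.3, -0.8]
grip_width: 0.0001
gripper_force: 0.0
```

apply_moves --pt "0 0 0 0 0 -0.11" --pt "0 0 0 0 0 -0.22" --pt "0 0 0 0 0 -0.33" --pt "0 0 0 0 0 -0.35" --pt "0 0 0 0 0 -0.35"

```text
clock: 11.2
tcp_pos: [0.5742, -0.0219, 0.1689]
orientation: [-2.919, -1.16, -0.0]
contact_force: [0.3, 0.6, -0.3]
grip_width: -0.0001
gripper_force: 0.0
```

```bash
python3 s.py; python3 n.py; python3 - <<'E'
from h import *
f=r.grab_frame("scene"); cv2.imwrite("pics/g.png",cv2.resize(f["pixels"][180:285,260:400,::-1],(800,600),interpolation=3))
g=r.grab_frame("top")
for F in(f,g):
    for t in("hub_top","notch","pin","lug_left","lug_right"):
        for q in r.landmark_of(F,t)[:1]: print(t,round(q["conf"],2),onz(F,q["point"],Z[t]).round(4))
E
```

```text
11.2 [ 0.5742 -0.0219  0.1689] yaw_y -46.6 zdir [-0.     0.001 -1.   ] [-0.73   0.523  0.897  1.904 -0.499  0.955 -0.413] F [ 0.3  0.6 -0.3] M [-0.01 -0.03  0.02]
notch edges [155.5] pin edges [133.1]
[119 121 121 118 120 120 120 119 119 118 117 118 120 115 114 112 114 114
 111 112 113 110 106 106 106 103 100  99  97  95  91  90  84  82  79  73
  69  52  38  36]
[119 118 118 117 114 117 115 115 117 116 114 114 114 116 115 110 110 109
 108 108 106 105 104 105 101  99  96  93  95  91  87  87  83  79  77  71
  63  68 158 232]
hub_top 0.9 [ 0.2911 -0.2232  0.111 ]
notch 0.56 [0.5418 0.056  0.085 ]
pin 0.84 [0.5402 0.0379 0.079 ]
lug_left 0.85 [ 0.2527 -0.2571  0.105 ]
lug_right 0.84 [ 0.6124 -0.0046  0.105 ]
hub_top 0.61 [ 0.57   -0.0179  0.111 ]
lug_left 0.97 [ 0.5314 -0.0417  0.105 ]
lug_right 0.45 [ 0.3273 -0.1962  0.105 ]
```

View pics/g.png

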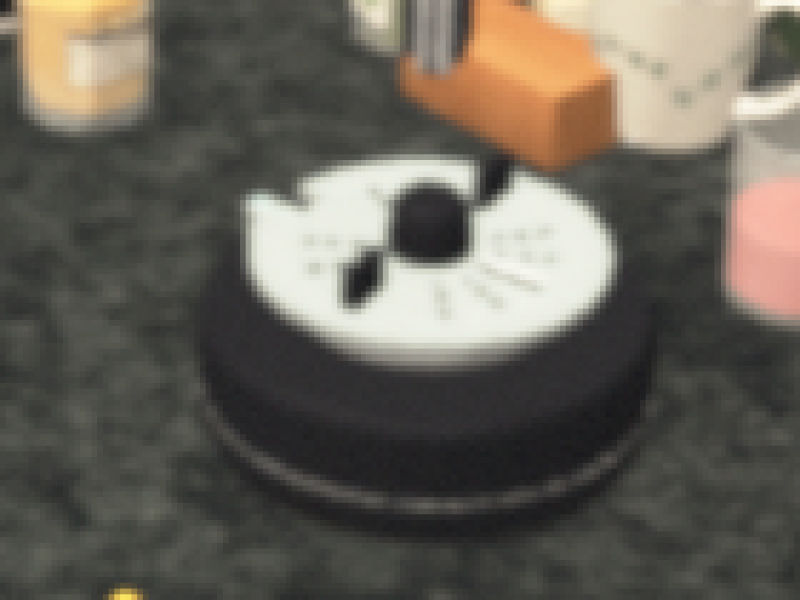

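Scene view: hub at crop (430,220), the notch opening near (290,190) with the pale pin in it near (262,200). I'll check the lug angle against the pin from both views, and the hub centre.

```bash
python3 - <<'E'
from h import *
C=np.array([.5738,-.0221])
def rect(f,z,s=.0005,n=440):
    i,j=np.mgrid[-n//2:n//2,-n//2:n//2]; P=np.stack([C[0]-i*s,C[1]-j*s,0*i+z],-1).reshape(-1,3)
    c=((P-f["eye"])@att(f))*[1,-1,-1]
    uv=cv2.projectPoints(c.reshape(-1,1,3),np.zeros(3),np.zeros(3),np.array(f["intrinsics"]),np.array(f["dist"]))[0].reshape(n,n,2).astype(np.float32)
    return cv2.remap(f["pixels"],uv,None,cv2.INTER_CUBIC)
f=r.grab_frame("scene"); g=r.grab_frame("top")
A=rect(f,.085);B=rect(g,.095)
m=(A.min(2)>120).astype(np.uint8); m=cv2.morphologyEx(m,cv2.MORPH_OPEN,np.ones((25,25)))
h=cv2.convexHull(max(cv2.findContours(m,0,1)[0],key=cv2.contourArea)); (u,v),ax,_=cv2.fitEllipse(h)
print("scene disc c",C+[-(v-220)*.0005,-(u-220)*.0005],np.array(ax)*.5)
for im,z in((A,.085),(B,.095)):
    for ang in np.arange(0,360,30):
        q=np.radians(ang); e=(int(220-170*np.sin(q)),int(220-170*np.cos(q))); cv2.circle(im,e,2,(255,0,0),-1)
    q=np.radians(113); cv2.line(im,(220,220),(int(220-200*np.sin(q)),int(220-200*np.cos(q))),(255,0,0),1)
    q=np.radians(203); cv2.line(im,(220,220),(int(220-120*np.sin(q)),int(220-120*np.cos(q))),(0,0,255),1)
cv2.imwrite("pics/k.png",cv2.resize(np.hstack([A,B])[:,:,::-1],(800,400)))
E
```

```text
scene disc c [ 0.56967611 -0.02573261] [156.22528076 165.82241821]
```

View pics/k.png

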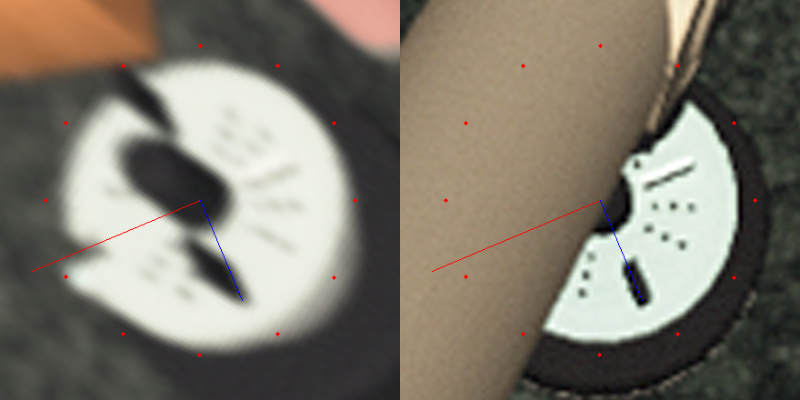

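The lug sits on its expected 203° line and the centre agrees within a few mm. Now press.

apply_moves --pt "0 0 0.1 0 0 0" --pt "0 0 0.18 0 0 0" --pt "0 0 0.21 0 0 0" --pt "0 0 0.22 0 0 0" --pt "0 0 0.224 0 0 0"

```text
clock: 12.58
tcp_pos: [0.5747, -0.0221, 0.1131]
orientation: [2.918, 1.163, 0.001]
contact_force: [-0.3, 0.1, 0.1]
grip_width: -0.0003
gripper_force: 0.0
```

apply_moves --pt "0 0 0.004 0 0 0" --pt "0 0 0.008 0 0 0" --pt "0 0 0.012 0 0 0" --pt "0 0 0.016 0 0 0" --pt "0 0 0.016 0 0 0"

```text
clock: 13.2
tcp_pos: [0.5746, -0.0219, 0.109]
orientation: [2.918, 1.163, 0.001]
contact_force: [0.0, 0.2, 4.6]
grip_width: -0.0002
gripper_force: 2.1
```

apply_moves --pt "0 0 0.004 0 0 0" --pt "0 0 0.008 0 0 0" --pt "0 0 0.012 0 0 0" --pt "0 0 0.012 0 0 0"

```text
clock: 13.7
tcp_pos: [0.5745, -0.0219, 0.1057]
orientation: [2.918, 1.163, 0.0]
contact_force: [1.4, 0.2, 3.1]
grip_width: -0.0
gripper_force: 1.3
```

apply_moves --pt "0 0 0.006 0 0 0" --pt "0 0 0.012 0 0 0" --pt "0 0 0.018 0 0 0" --pt "0 0 0.018 0 0 0"

```text
clock: 14.2
tcp_pos: [0.5744, -0.0219, 0.1011]
orientation: [2.918, 1.163, 0.0]
contact_force: [1.5, 0.8, 1.5]
grip_width: 0.0
gripper_force: 1.1
```

It is sliding in freely at about 4 N. About 4 mm to go.

apply_moves --pt "0 0 0.004 0 0 0" --pt "0 0 0.008 0 0 0" --pt "0 0 0.012 0 0 0" --pt "0 0 0.012 0 0 0"

```text
clock: 14.7
tcp_pos: [0.5744, -0.0219, 0.0982]
orientation: [2.918, 1.163, 0.0]
contact_force: [2.0, 0.1, 3.2]
grip_width: -0.0003
gripper_force: 1.4
```

apply_moves --pt "0 0 0.002 0 0 0" --pt "0 0 0.004 0 0 0" --pt "0 0 0.004 0 0 0"

```text
clock: 15.08
tcp_pos: [0.5744, -0.0219, 0.0973]
orientation: [2.918, 1.163, 0.0]
contact_force: [2.1, 1.0, 3.7]
grip_width: 0.0
gripper_force: 1.9
```

apply_moves --pt "0 0 0.002 0 0 0" --pt "0 0 0.004 0 0 0" --pt "0 0 0.004 0 0 0"

```text
clock: 15.45
tcp_pos: [0.5745, -0.022, 0.097]
orientation: [-2.918, -1.163, -0.001]
contact_force: [-1.6, 0.1, 11.6]
grip_width: 0.0003
gripper_force: 5.6
```

Force rose to 11.6 N at z = 0.097, which is the seated height. Retreating.

apply_moves --pt "0 0 -0.02 0 0 0" --pt "0 0 -0.1 0 0 0" --pt "0 0 -0.25 0 0 0" --pt "0 0 -0.45 0 0 0" --pt "0 0 -0.45 0 0 0"

```text
clock: 16.08
tcp_pos: [0.5763, -0.0227, 0.213]
orientation: [2.917, 1.162, 0.01]
contact_force: [0.8, -0.2, -0.6]
grip_width: 0.0001
gripper_force: 0.0
```

```bash
python3 s.py; python3 - <<'E'
from h import *
f=r.grab_frame("scene"); cv2.imwrite("pics/z.png",cv2.resize(f["pixels"][180:285,260:400,::-1],(800,600),interpolation=3))
E
```

```text
16.075 [ 0.5763 -0.0227  0.213 ] yaw_y -46.6 zdir [ 0.006  0.001 -1.   ] [-0.77   0.471  0.948  1.864 -0.447  1.029 -0.451] F [ 0.8 -0.2 -0.6] M [0.01 0.03 0.04]
```

View pics/z.png

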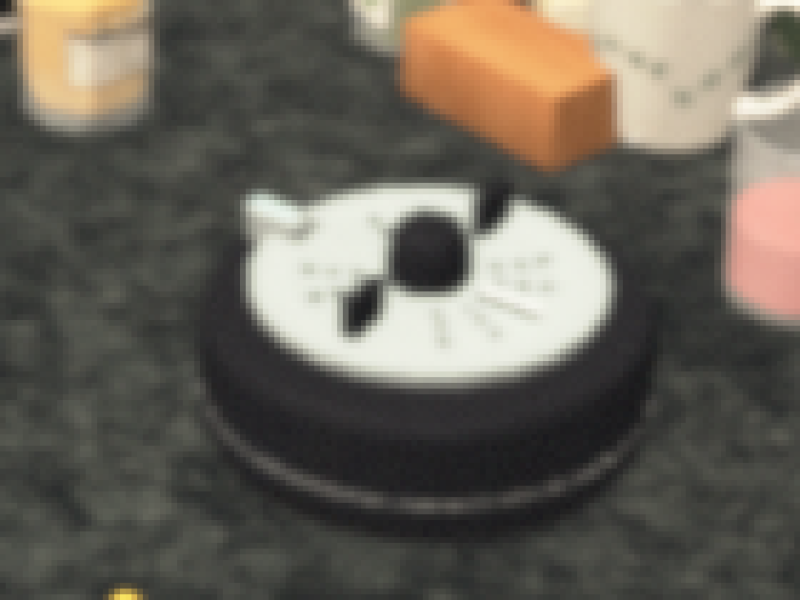

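The disc has dropped onto the housing, and the pin stands proud in the notch at crop (275,212). The jars are where they were.

```bash
python3 -c "from bench import r; print(r.hand_in())"
```

```text
the job is handed in; nothing more can be done
None
```

The disc was turned about 129° clockwise by its lugs and pressed fully home with the pin in the notch (about 12 N peak reading, arm clear), and the job is handed in, though no verdict was returned.

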